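# Hang the green board carrier behind the gravity flap

## Task

Pick up the carrier with the green circuit board by its tab and hang it by its eye on the peg of the stand: push it along the peg so that the eye swings up the red gravity flap and passes it, until the flap drops shut behind the eye, then let the carrier hang free on the peg. Leave the blue carrier standing where it is.

Things in the scene. Friction and masses are not known exactly. Their poses are not given: they have to be found in the camera images.
- green_grip (a point): Point in the green grip tab (10 thick x 30 wide x 45 mm high) topping the green-board carrier, 153 mm above its underside. Below the tab: 8 mm top bar, whose underside is 33 mm under the point; eye opening 44 wide x 44 high in a frame 10 thick; 8 mm sill; board; foot 44 x 90 mm. x: square to the board, through the eye and the tab's thickness; y: width; z up. Front = back. 0.15-0.3 kg.
- blue_grip (a point): The same point on the blue carrier, of the same shape and size but with a blue board and a blue tab; a bystander, standing on the bench on its foot.
- peg_tip (a point): Centre of the free end of a level steel peg, 12 mm diameter, 180 mm above the bench. x points out of the free end, away from the post; z up. The peg runs back 130 mm to its fixed post (16 mm thick, 10 mm higher than the peg's axis). Grip point above the peg's axis: 39 mm when the eye hangs on the peg, 55 mm with the peg mid-height in the eye. The carrier's foot meets the post 105 mm behind the free end.
- flap (a joint): Angle (rad) of the red flap (16 wide, 4 mm thick, 30 g, swings freely) hinged under the peg 8 mm behind its free end. 0: hangs down 42 mm below the peg's underside, stopped from swinging outwards; grows to 1.5 as it swings up towards the post. The eye's sill, pushed along the peg, lifts it; it falls back once the carrier's centre is 60 mm or more behind the free end.
Mind the look-alikes: they are no part of the job. What is shaped like the part that bears green_grip but turquoise is not meant. Of the things shaped like the part that bears peg_tip, the dark steel one is meant.

How it is judged (in metres and radians):
On the way:
1. the flap is swung up by the eye being pushed along the peg (value of joint flap above 0.5 rad and x of green_grip in the frame of peg_tip between -0.12 and 0.02 m and y of green_grip in the frame of peg_tip between -0.03 and 0.03 m and z of green_grip in the frame of peg_tip between 0.03 and 0.085 m), for 0.04 s.
At the end, for the whole second after the job is handed in: Green carrier hangs free on the peg: grip point 29 to 49 mm above the peg's axis, within 30 mm sideways, 16 to 120 mm behind the free end, upright within 0.3 rad; flap down behind it (under 0.25 rad) and still; blue carrier within 30 mm of its start (x of green_grip in the frame of peg_tip between -0.12 and -0.016 m and y of green_grip in the frame of peg_tip between -0.03 and 0.03 m and z of green_grip in the frame of peg_tip between 0.029 and 0.049 m and angle between green_grip's own z axis and vertical below 0.3 rad and value of joint flap below 0.25 rad and velocity of joint flap between -0.5 and 0.5 rad/s and distance of blue_grip from where it was at the start of the episode below 0.03 m); the robot touches nothing.
It fails at once if the blue carrier is shifted by more than 30 mm or tipped (distance of blue_grip from where it was at the start of the episode above 0.03 m or angle between blue_grip's own z axis and vertical above 0.3 rad).
It also fails if it takes over 40 s, if anything falls off the work surface, if the arm or the gripper's body presses on something with over 40 N, if the wrist force passes 120 N, or if a joint passes its speed limit or range.

## Robot

A 6-joint arm with a two-finger parallel gripper is mounted at the origin on the work surface. World frame = base frame: x ahead of the robot, y to its left, z up, the work surface at z = 0. Lengths are in m, angles in degrees, forces in N, time in s.
With the tool pointing down it reaches from about 0.4 to 0.825 m from the base axis. Payload 7 kg.
Tool frame: the origin (TCP) lies on the centre line of the jaws, within the pads' length; the fingertips stand 19 mm ahead of it and the grasp point (between the pads) is the TCP; z points along the fingers, y is the line along which they close (so a half turn about z gives the same grasp; the last joint's range is limited). The gripper opens to 88 mm and grips with 3 to 60 N. Pads are 19 mm wide; open, the fingers measure 130 mm over their backs; the gripper's body (78 mm by 193 mm) begins 47 mm behind the grasp point.
Start: joints at [81.079, 20.546, 0.682, 0, -70.136, -16.507], TCP at [0.29, 0.61, 0.246] pointing down, gripper open.
Joint ranges: [-176.03, 176.03], [-82.01, 121.73], [-58.28, 71.71], [-173.87, 95.51], [-174.79, -0.11], [-173.66, 173.66]. Speed limits (degrees/s): [136.94, 136.94, 172.46, 180, 180, 180].

## Interface

Orientations are given as [roll, pitch, yaw] about the fixed x, y, z axes, in that order (R = Rz(yaw) Ry(pitch) Rx(roll)).
In Python, from plant import get_state, capture, close_job gives the robot as it stands.
- The arm moves only by the tool apply_moves, never from a script. Its argument "targets" is a list of rows, each a list of 7 numbers: the opening, from 0 (shut) to 1 (fully open), then the shift along the tool's x, y, z normalised to -1 to 1, where 1 is 1000 mm, then the turn, a rotation vector about the tool's x, y, z normalised to -1 to 1, where 1 is 90 degrees. In form: [[claw, tx, ty, tz, ax, ay, az], ...]. A call has 1 to 20 rows; each row shifts and turns the commanded pose from where the row before left it, along the tool's axes as they then stand; what a row does not reach is not made up. A row lasts 1/12 s, in which the tool goes at most 41.7 mm and 7.16 degrees, less where a joint would pass 70% of its speed; a pose out of reach is approached as far as the arm can. A call with a number of a shift or a turn outside -1 to 1 is refused whole. A call with a gripper value outside its range is refused whole. The fingers move at their own pace and stop on an object; "newtons" is the grip in N (left out, the last holds). Time passes only in rows, so rows that do not move let the fingers close. It gives the time, the measured TCP pose, the force, the opening and the grip force at its end, in the units of the state.
- get_state(): the state, without advancing time (a new reading comes with each control period).
- capture(name): name is "scene" or "top" or "wrist"; returns a dict with "frame" (384x512x3 uint8, red, green, blue), "range_z" (384x512 float32, m along the optical axis (not along the pixel's ray), 0 where there is no reading), "camera_matrix" (3x3 intrinsics, pixels), "k1" (the pictures are not rectified: a ray, as slopes to the right and down, at radius r is drawn at 1 + k1 r^2 times it, then the intrinsics apply), "T" (4x4, takes a point from camera to world coordinates). Camera axes: x right, y down, z forward; pixel columns grow to the right and rows downward; lengths in m; the calibration is good to about 2 mm. A picture is of the moment at which its call begins.
- close_job(): hands the job in; it is judged then, once.
The state is a dict: "time_s": time; "joints": joint angles; "qd": joint speeds; "joint_torque": joint torques, N m; "tcp_pos": TCP position; "eef_rot": TCP orientation; "contact_force": force on the tool from outside, world axes, zero at the start; "moment": the same for the moment, N m; "gripper_width": finger opening in m; "gripper_force": force on a finger pad.
Only numpy, scipy, OpenCV 4.12 (cv2) and the standard library are available. Lean on these libraries where they do the work, as an engineer would, in place of code of your own. Each camera call takes 0.05 s, during which the arm holds its last target. There are 200 camera calls.

## Working session

There is one attempt and no reset: what is moved stays moved. The work goes in short steps, Python scripts to look and compute and a tool call to move; the robot and the scene stay as the last step left them, time stands still between calls to the robot, and variables do not carry over. Pictures are saved under pics/ and viewed, at most 10 in all, crops included, and the job is handed in when it is done.

Besides the shell and the picture viewer there is one more tool, called after "Call:" as name([rows], argument=value, ...), one row to a line, values as JSON. apply_moves: Moves the arm, as the interface text tells. Scaled input: -1 to 1 covers 1000 mm each way for a shift and 90 degrees each way for a turn. Its arguments: {"type":"object","properties":{"targets":{"type":"array","items":{"type":"array","items":{"type":"number"}}},"newtons":{"type":"number"}},"required":["targets"]}

```bash
ls; mkdir -p pics; cat > h.py <<'E'
import numpy as np, cv2
from plant import get_state, capture, close_job
def cloud(c):
    K=np.array(c["camera_matrix"]);k1=c["k1"];d=c["range_z"];T=np.array(c["T"])
    h,w=d.shape
    v,u=np.mgrid[0:h,0:w].astype(np.float64)
    p=cv2.undistortPoints(np.stack([u,v],-1).reshape(-1,1,2),K,np.array([k1,0,0,0,0.])).reshape(h,w,2)
    P=np.dstack([p[...,0]*d,p[...,1]*d,d])
    W=P@T[:3,:3].T+T[:3,3]
    W[d<=0]=np.nan
    return W
def save(n,c): cv2.imwrite(f"pics/{n}.png",c["frame"][...,::-1])
E
python3 - <<'E'
from h import *
for n in("scene","top"):
    c=capture(n); save(n+"0",c); np.savez(n+"0.npz",**{k:np.array(v) for k,v in c.items()})
a=cv2.imread("pics/scene0.png")
print(get_state())
E
```

```text
pics
{'time_s': 0.1, 'joints': array([ 8.10810719e+01,  2.05868600e+01,  6.37647106e-01, -1.61863701e-02,
       -7.01335601e+01, -1.65068392e+01]), 'qd': array([-0.06373072, -0.08489746,  0.15548019,  0.15851354, -0.00870817,
       -0.12860504]), 'joint_torque': array([-2.00797811e-03, -5.84158623e+01,  2.93749398e+01,  7.01547816e+00,
        1.01877764e-02, -5.55519364e-05]), 'tcp_pos': array([0.28966185, 0.60924177, 0.24471608]), 'eef_rot': array([ 1.79916315e+02, -8.93044294e-03, -2.54312723e+01]), 'contact_force': array([-0.27330822, -0.00189272, -0.0737754 ]), 'moment': array([-0.01117255, -0.02017137,  0.03919031]), 'gripper_force': 0.0, 'gripper_width': 0.08752494947062739}
```

View pics/scene0.png

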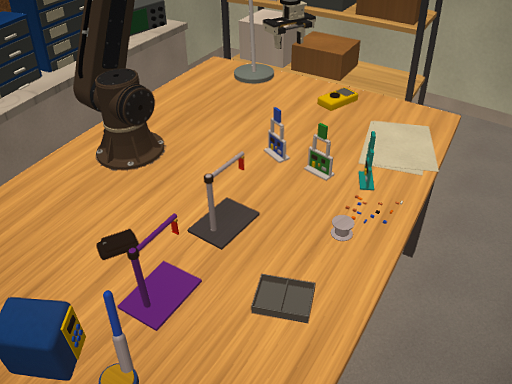

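View pics/top0.png

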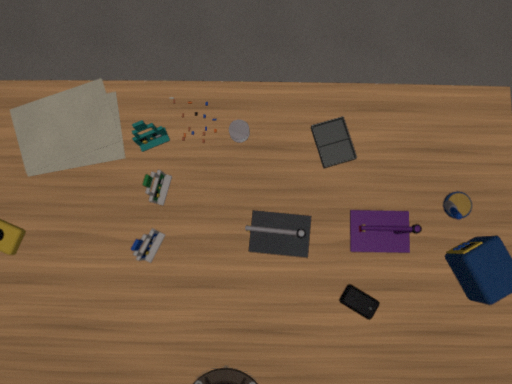

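The pictures show these candidates:
- **Carriers:** green-board at scene (322,130) / top (148,181), blue at scene (277,115) / top (137,244), and turquoise look-alike at scene (370,140) / top (150,135).
- **Stands:** dark steel at scene (240,155) tip / top (247,228), and purple look-alike at scene (175,216) / top (362,229).

I choose the green-board carrier and the dark steel stand.

```bash
python3 - <<'E'
from h import *
for n in("scene","top"):
    c=dict(np.load(n+"0.npz")); c["k1"]=float(c["k1"]); W=cloud(c)
    hsv=cv2.cvtColor(c["frame"],cv2.COLOR_RGB2HSV); H,S,V=cv2.split(hsv)
    boxes={"scene":{"green":(300,115,345,185),"blue":(258,100,298,168),"peg":(195,145,250,190),"pole":(195,170,220,235)},"top":{"green":(138,165,178,210),"blue":(125,225,170,268),"peg":(240,218,312,245)}}[n]
    for k,(a,b,e,f) in boxes.items():
        w=W[b:f,a:e].reshape(-1,3);h=H[b:f,a:e].ravel();s=S[b:f,a:e].ravel();v=V[b:f,a:e].ravel()
        def rep(t,m):
            m=m&np.isfinite(w[:,0])
            if m.sum()>3: 
                q=w[m]; r=cv2.minAreaRect(q[:,:2].astype(np.float32)); print(n,k,t,m.sum(),"med",np.median(q,0).round(4),"z",q[:,2].min().round(3),q[:,2].max().round(3),"rect",np.round(r[0],4),np.round(r[1],4),round(r[2],1))
        z=w[:,2]
        if k in("green","blue"):
            hm=((h>45)&(h<80)) if k=="green" else ((h>105)&(h<130))
            rep("tab",hm&(s>100)&(z>.125)); rep("foot",(z>.003)&(z<.02)&(s<60)); rep("frame",(z>.06)&(z<.125))
        else:
            rep("peg",(z>.165)&(s<80)); rep("red",((h<6)|(h>174))&(s>150)&(z>.1)); 
            m=(z>.176)&(z<.3)&(s<80)
            q=w[m]; 
            if n=="top":
                o=np.argsort(q[:,0]); q=q[o]; print(q[::max(1,len(q)//25)].round(3).tolist())
c=cv2.imread("pics/scene0.png")[90:200,200:350]; cv2.imwrite("pics/crop1.png",cv2.resize(c,None,fx=5,fy=5,interpolation=cv2.INTER_CUBIC))
E
```

```text
scene green tab 119 med [0.619  0.1968 0.1533] z 0.132 0.174 rect [0.6175 0.1976] [0.0149 0.0308] 76.6
scene green foot 147 med [0.6204 0.1881 0.0087] z 0.003 0.019 rect [0.6169 0.1987] [0.044  0.0878] 76.6
scene green frame 256 med [0.6203 0.1985 0.0781] z 0.06 0.125 rect [0.6149 0.2003] [0.0149 0.0925] 75.2
scene blue tab 92 med [0.4578 0.214  0.1559] z 0.132 0.174 rect [0.4543 0.2163] [0.0139 0.0298] 73.9
scene blue foot 134 med [0.4563 0.2081 0.0091] z 0.003 0.02 rect [0.4491 0.21  ] [0.0401 0.0933] 77.2
scene blue frame 201 med [0.4586 0.2151 0.0814] z 0.06 0.125 rect [0.451  0.2194] [0.014  0.0939] 65.9
scene peg peg 182 med [ 0.4959 -0.1381  0.1853] z 0.165 0.192 rect [ 0.4972 -0.1285] [0.1453 0.0208] 81.5
scene peg red 48 med [ 0.4999 -0.0639  0.1502] z 0.134 0.168 rect [ 0.5002 -0.0642] [0.013  0.0088] 14.8
scene pole peg 69 med [ 0.4924 -0.1842  0.1867] z 0.165 0.192 rect [ 0.4932 -0.1786] [0.0462 0.0208] 68.8
top green tab 74 med [0.6133 0.2005 0.1684] z 0.133 0.177 rect [0.6137 0.2023] [0.0084 0.0267] 77.1
top green foot 208 med [0.6108 0.192  0.0075] z 0.003 0.02 rect [0
[... 488 characters left out ...]
.176 0.193 rect [ 0.4872 -0.1269] [0.148  0.0221] 87.2
[[0.473, -0.189, 0.176], [0.478, -0.196, 0.188], [0.48, -0.201, 0.188], [0.482, -0.184, 0.188], [0.484, -0.144, 0.184], [0.485, -0.162, 0.185], [0.485, -0.191, 0.187], [0.487, -0.118, 0.181], [0.487, -0.154, 0.188], [0.487, -0.169, 0.183], [0.489, -0.085, 0.182], [0.489, -0.112, 0.185], [0.489, -0.144, 0.187], [0.49, -0.174, 0.184], [0.49, -0.198, 0.185], [0.491, -0.098, 0.187], [0.491, -0.115, 0.184], [0.492, -0.154, 0.185], [0.492, -0.167, 0.179], [0.493, -0.068, 0.185], [0.494, -0.103, 0.187], [0.494, -0.127, 0.185], [0.495, -0.189, 0.185], [0.496, -0.078, 0.184], [0.496, -0.115, 0.184], [0.498, -0.063, 0.183], [0.499, -0.098, 0.182]]
```

View pics/crop1.png

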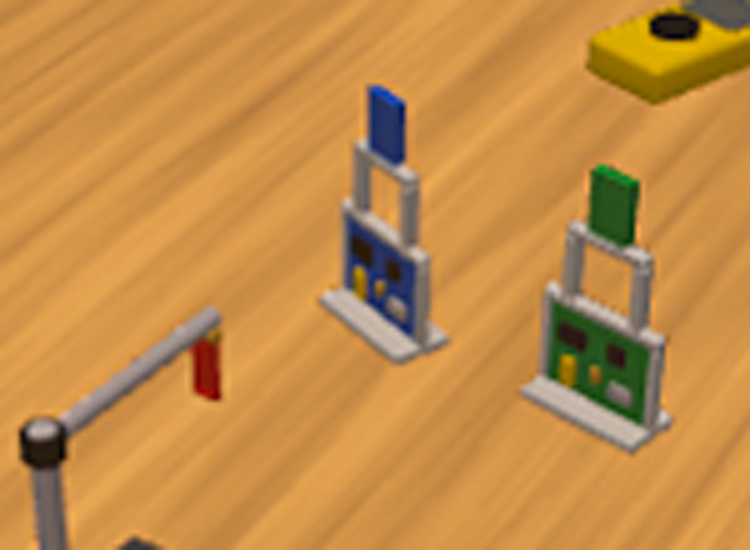

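The crop confirms the green-board carrier (scene 322,131) with its eye facing along y, and the steel peg with the red flap at its tip (240,153). Next I fit the peg line, then move above the carrier.

```bash
python3 - <<'E'
from h import *
for n,(a,b,e,f) in {"top":(240,218,312,245),"scene":(195,145,250,190)}.items():
    c=dict(np.load(n+"0.npz")); c["k1"]=float(c["k1"]); W=cloud(c)
    w=W[b:f,a:e].reshape(-1,3); q=w[(w[:,2]>.168)&(w[:,2]<.2)]
    ys=np.arange(-.175,-.05,.01); mid=[]
    for y in ys:
        r=q[abs(q[:,1]-y)<.006]
        if len(r)>3: mid.append([y,(np.percentile(r[:,0],3)+np.percentile(r[:,0],97))/2,r[:,2].max(),np.ptp(r[:,0])])
    mid=np.array(mid); p=np.polyfit(mid[:,0],mid[:,1],1); print(n,p,"angle",90-np.degrees(np.arctan(p[0])),"x at -.055",np.polyval(p,-.055),"ymax",np.sort(q[:,1])[-5:],"post ymin",np.sort(q[:,1])[:3]); print(mid.round(4)[::3])
s=get_state();print(s["tcp_pos"],s["eef_rot"])
d=np.array([.615,.200])-s["tcp_pos"][:2]; y=np.radians(s["eef_rot"][2]); print("tool dx,dy",d@[np.cos(y),np.sin(y)],d@[np.sin(y),-np.cos(y)])
E
```

```text
top [0.08645275 0.50119243] angle 85.05890784617316 x at -.055 0.4964375252480032 ymax [-0.05561456 -0.05352021 -0.05338315 -0.05336891 -0.05329508] post ymin [-0.20079435 -0.20067588 -0.2006698 ]
[[-0.175   0.4855  0.1906  0.0123]
 [-0.145   0.4895  0.1874  0.0102]
 [-0.115   0.4916  0.187   0.0102]
 [-0.085   0.4936  0.1896  0.0099]
 [-0.055   0.4959  0.1896  0.0149]]
scene [0.07269062 0.50405846] angle 85.84244692140771 x at -.055 0.5000604713770306 ymax [-0.05815633 -0.05691756 -0.05643617 -0.0562132  -0.05593026] post ymin [-0.205162   -0.20447533 -0.20399426]
[[-0.175   0.4915  0.1881  0.0124]
 [-0.145   0.4937  0.1887  0.0105]
 [-0.115   0.495   0.1893  0.0081]
 [-0.085   0.497   0.1878  0.0113]
 [-0.055   0.5007  0.188   0.0103]]
[0.28966185 0.60924177 0.24471608] [ 1.79916315e+02 -8.93044294e-03 -2.54312723e+01]
tool dx,dy 0.46955314149627486 0.22987732641409414
```

Call:
apply_moves([
  [1, 0.0313, 0.0153, 0, 0, 0, 0],
  [1, 0.0313, 0.0153, 0, 0, 0, 0],
  [1, 0.0313, 0.0153, 0, 0, 0, 0],
  [1, 0.0313, 0.0153, 0, 0, 0, 0],
  [1, 0.0313, 0.0153, 0, 0, 0, 0],
  [1, 0.0313, 0.0153, 0, 0, 0, 0],
  [1, 0.0313, 0.0153, 0, 0, 0, 0],
  [1, 0.0313, 0.0153, 0, 0, 0, 0],
  [1, 0.0313, 0.0153, 0, 0, 0, 0],
  [1, 0.0313, 0.0153, 0, 0, 0, 0],
  [1, 0.0313, 0.0153, 0, 0, 0, 0],
  [1, 0.0313, 0.0153, 0, 0, 0, 0],
  [1, 0.0313, 0.0153, 0, 0, 0, 0],
  [1, 0.0313, 0.0153, 0, 0, 0, 0],
  [1, 0.0313, 0.0153, 0, 0, 0, 0],
  [1, 0, 0, 0, 0, 0, -0.065],
  [1, 0, 0, 0, 0, 0, -0.065],
  [1, 0, 0, 0, 0, 0, 0],
  [1, 0, 0, 0, 0, 0, 0],
])

```text
time_s: 1.68
tcp_pos: [0.6152, 0.2005, 0.2451]
eef_rot: [180.0, 0.0, -13.9]
contact_force: [-0.7, -0.7, 0.6]
gripper_width: 0.0876
gripper_force: 0.0
```

```bash
python3 - <<'E'
from h import *
s=get_state();print(s["tcp_pos"],s["eef_rot"],s["joints"])
c=capture("wrist"); save("w1",c); W=cloud(c)
H,S,V=cv2.split(cv2.cvtColor(c["frame"],cv2.COLOR_RGB2HSV))
m=(H>45)&(H<80)&(S>100)&np.isfinite(W[...,0])
for lo,hi in((.125,.2),(.168,.185)):
    q=W[m&(W[...,2]>lo)&(W[...,2]<hi)]
    if len(q)>5: print(len(q),np.median(q,0),q.min(0),q.max(0),cv2.minAreaRect(q[:,:2].astype(np.float32)))
E
```

```text
[0.61518157 0.20052087 0.24510903] [ 1.79973152e+02  3.61622869e-02 -1.39241350e+01] [ 3.52910595e+01  1.79817134e+01 -3.11001039e+00 -1.05467717e-02
 -6.89522271e+01  4.07886056e+01]
483 [0.62294313 0.20120232 0.17243739] [0.6032059  0.19472304 0.1294773 ] [0.63168936 0.20979838 0.17438921] ((0.6172210574150085, 0.2019156515598297), (0.0094473110511899, 0.028664400801062584), 76.4427261352539)
364 [0.61813919 0.202028   0.17269518] [0.6032059  0.19494291 0.16808456] [0.63168465 0.20979838 0.17438921] ((0.617137610912323, 0.20189741253852844), (0.009104633703827858, 0.02857391908764839), 75.58842468261719)
```

View pics/w1.png

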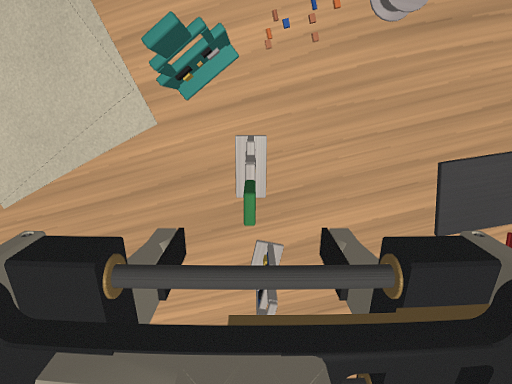

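The wrist view shows the green tab top at (250,208), centred between the fingers. The blue carrier is clear behind them at (267,275). The correction is about 2 mm, so I descend and grip.

Call:
apply_moves([
  [1, 0.0015, -0.0018, 0.022, 0, 0, 0],
  [1, 0, 0, 0.022, 0, 0, 0],
  [1, 0, 0, 0.022, 0, 0, 0],
  [1, 0, 0, 0.022, 0, 0, 0],
  [1, 0, 0, 0, 0, 0, 0],
  [0, 0, 0, 0, 0, 0, 0],
  [0, 0, 0, 0, 0, 0, 0],
  [0, 0, 0, 0, 0, 0, 0],
  [0, 0, 0, 0, 0, 0, 0],
  [0, 0, 0, 0, 0, 0, 0],
  [0, 0, 0, 0, 0, 0, 0],
  [0, 0, 0, 0, 0, 0, 0],
  [0, 0, 0, 0, 0, 0, 0],
  [0, 0, 0, 0, 0, 0, 0],
], newtons=30)

```text
time_s: 2.9
tcp_pos: [0.6172, 0.2021, 0.1576]
eef_rot: [-180.0, -0.0, -13.7]
contact_force: [-0.7, -0.7, -0.5]
gripper_width: 0.033
gripper_force: 0.0
```

Call:
apply_moves([
  [0, 0, 0, 0, 0, 0, 0],
  [0, 0, 0, 0, 0, 0, 0],
  [0, 0, 0, 0, 0, 0, 0],
  [0, 0, 0, 0, 0, 0, 0],
  [0, 0, 0, 0, 0, 0, 0],
  [0, 0, 0, 0, 0, 0, 0],
  [0, 0, 0, 0, 0, 0, 0],
])

```text
time_s: 3.48
tcp_pos: [0.6171, 0.2021, 0.1574]
eef_rot: [180.0, 0.0, -13.7]
contact_force: [-0.1, -0.1, -1.2]
gripper_width: 0.01
gripper_force: 30.0
```

Call:
apply_moves([
  [0, 0, 0, -0.0205, 0, 0, 0],
  [0, 0, 0, -0.0205, 0, 0, 0],
  [0, 0, 0, -0.0205, 0, 0, 0],
  [0, 0, 0, -0.0205, 0, 0, 0],
  [0, 0, 0, 0, 0, 0, -0.051],
  [0, 0, 0, 0, 0, 0, -0.051],
  [0, 0, 0.03, 0, 0, 0, 0],
  [0, 0, 0.03, 0, 0, 0, 0],
  [0, 0, 0.03, 0, 0, 0, 0],
  [0, 0, 0.03, 0, 0, 0, 0],
  [0, 0, 0.03, 0, 0, 0, 0],
  [0, -0.0248, 0.01635, 0, 0, 0, 0],
  [0, -0.0248, 0.01635, 0, 0, 0, 0],
  [0, -0.0248, 0.01635, 0, 0, 0, 0],
  [0, -0.0248, 0.01635, 0, 0, 0, 0],
  [0, 0, 0, 0, 0, 0, 0],
  [0, 0, 0, 0, 0, 0, 0],
  [0, 0, 0, 0, 0, 0, 0],
])

```text
time_s: 4.98
tcp_pos: [0.5015, -0.0047, 0.24]
eef_rot: [-180.0, -0.1, -4.6]
contact_force: [0.8, 0.3, -1.4]
gripper_width: 0.0098
gripper_force: 30.0
```

```bash
python3 - <<'E'
from h import *
s=get_state();print(s["tcp_pos"],s["eef_rot"],s["contact_force"])
c=capture("scene"); cv2.imwrite("pics/s2.png",cv2.resize(c["frame"][90:250,170:370,::-1],None,fx=3.7,fy=3.7,interpolation=cv2.INTER_CUBIC)); W=cloud(c)
H,S,V=cv2.split(cv2.cvtColor(c["frame"],cv2.COLOR_RGB2HSV))
box=np.zeros(H.shape,bool); box[90:260,170:345]=1
near=box&(W[...,0]>.43)&(W[...,0]<.57)&(W[...,1]<.05)&(W[...,1]>-.04)
g=near&(H>45)&(H<80)&(S>100)
for t,m in (("board",g&(W[...,2]<.19)),("tab",g&(W[...,2]>.2)),("side",near&(W[...,2]>.17)&(W[...,2]<.195)),("foot",near&(W[...,2]<.1)&(W[...,2]>.07))):
    q=W[m]
    if len(q)>3: print(t,len(q),np.median(q,0).round(4),q.min(0).round(4),q.max(0).round(4),np.round(np.array(cv2.minAreaRect(q[:,:2].astype(np.float32))[2]),1))
E
```

```text
[ 0.50152792 -0.00469196  0.24000929] [-1.79973952e+02 -6.34676943e-02 -4.55209949e+00] [ 0.77001232  0.28184503 -1.43237826]
board 210 [ 0.5087 -0.0083  0.1227] [ 0.469  -0.0145  0.0917] [ 0.5386 -0.0011  0.1496] 84.2
tab 46 [ 0.5134 -0.0096  0.2396] [ 0.5045 -0.0141  0.2125] [0.5162 0.0038 0.2555] 15.9
side 75 [ 0.4789 -0.0084  0.1814] [ 0.4678 -0.0148  0.1703] [0.5311 0.0017 0.1941] 86.4
foot 242 [ 0.5087 -0.0174  0.0914] [ 0.4526 -0.0329  0.0834] [0.5467 0.0133 0.0997] 85.9
```

View pics/s2.png

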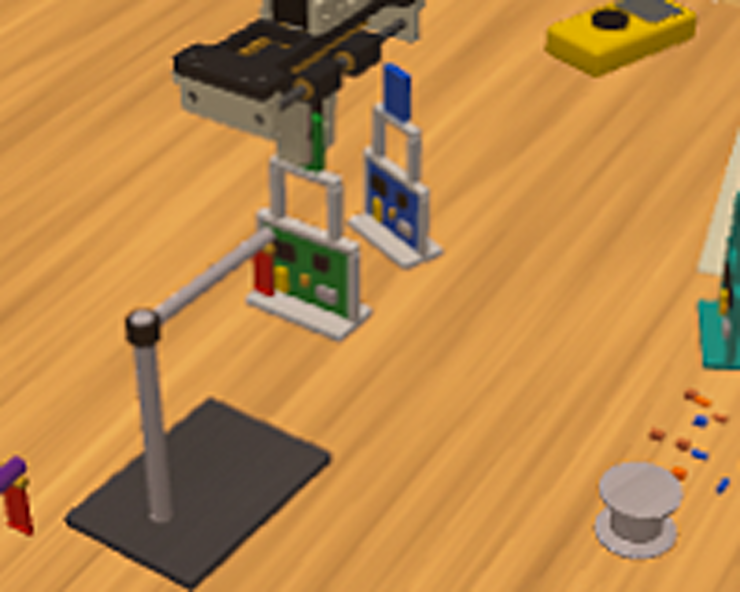

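The carrier hangs upright in the gripper. Its eye (crop 305,200) lines up with the peg tip (crop 265,237). I push along the peg, checking the force partway.

Call:
apply_moves([
  [0, 0, 0.01, 0, 0, 0, 0],
  [0, 0, 0.01, 0, 0, 0, 0],
  [0, 0, 0.01, 0, 0, 0, 0],
  [0, 0, 0.01, 0, 0, 0, 0],
  [0, 0, 0.01, 0, 0, 0, 0],
  [0, 0, 0.01, 0, 0, 0, 0],
  [0, 0, 0.01, 0, 0, 0, 0],
  [0, 0, 0.01, 0, 0, 0, 0],
  [0, 0, 0.0, 0, 0, 0, 0],
])

```text
time_s: 5.78
tcp_pos: [0.4946, -0.0863, 0.2395]
eef_rot: [180.0, 0.0, -4.6]
contact_force: [0.2, 0.8, -2.0]
gripper_width: 0.01
gripper_force: 30.0
```

```bash
python3 - <<'E'
from h import *
s=get_state();print(s["tcp_pos"],s["eef_rot"],s["contact_force"])
c=capture("scene"); cv2.imwrite("pics/s3.png",cv2.resize(c["frame"][110:230,180:330,::-1],None,fx=5,fy=5,interpolation=cv2.INTER_CUBIC))
E
```

```text
[ 0.49456955 -0.08625849  0.23952075] [ 1.79981844e+02  1.63984586e-02 -4.62350818e+00] [ 0.22078563  0.82714776 -2.01964013]
```

View pics/s3.png

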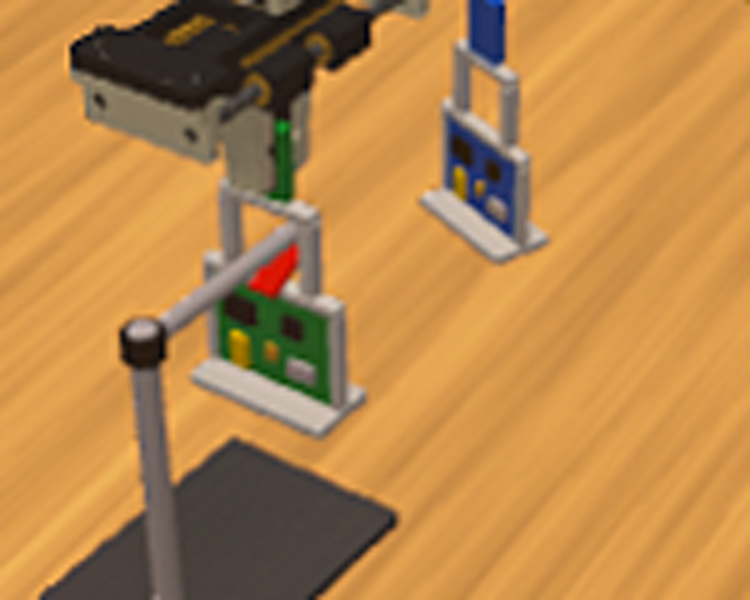

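The eye is on the peg and the red flap (crop 278,270) is swung up by the sill. I continue to 80 mm behind the tip, then lower.

Call:
apply_moves([
  [0, 0, 0.01, 0, 0, 0, 0],
  [0, 0, 0.01, 0, 0, 0, 0],
  [0, 0, 0.01, 0, 0, 0, 0],
  [0, 0, 0.01, 0, 0, 0, 0],
  [0, 0, 0.01, 0, 0, 0, 0],
  [0, 0, 0, 0, 0, 0, 0],
  [0, 0, 0, 0.005, 0, 0, 0],
  [0, 0, 0, 0.005, 0, 0, 0],
  [0, 0, 0, 0.003, 0, 0, 0],
  [0, 0, 0, 0, 0, 0, 0],
  [0, 0, 0, 0, 0, 0, 0],
])

```text
time_s: 6.75
tcp_pos: [0.4908, -0.1341, 0.2262]
eef_rot: [180.0, 0.0, -4.5]
contact_force: [-0.7, 0.3, -3.1]
gripper_width: 0.01
gripper_force: 30.0
```

```bash
python3 - <<'E'
from h import *
s=get_state();print(s["tcp_pos"],s["eef_rot"],s["contact_force"])
c=capture("scene"); cv2.imwrite("pics/s4.png",cv2.resize(c["frame"][110:230,180:330,::-1],None,fx=5,fy=5,interpolation=cv2.INTER_CUBIC))
E
```

```text
[ 0.49081122 -0.13405235  0.22619755] [ 1.79992009e+02  4.31517648e-02 -4.51541732e+00] [-0.68114694  0.26662473 -3.05325578]
```

View pics/s4.png

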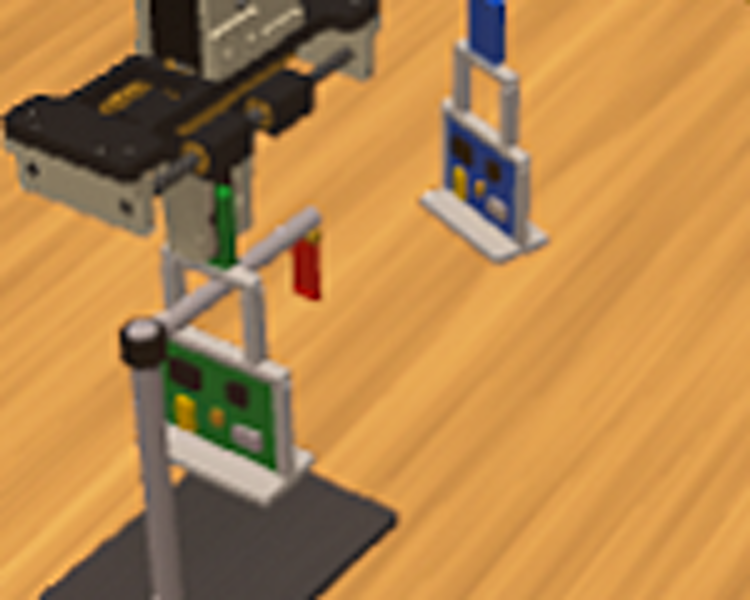

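The flap has dropped shut (crop 307,265) with the carrier past it. I lower by small steps until contact.

Call:
apply_moves([
  [0, 0, 0, 0.001, 0, 0, 0],
  [0, 0, 0, 0.001, 0, 0, 0],
  [0, 0, 0, 0, 0, 0, 0],
  [0, 0, 0, 0, 0, 0, 0],
])

```text
time_s: 7.13
tcp_pos: [0.4909, -0.1343, 0.2246]
eef_rot: [-180.0, -0.0, -4.5]
contact_force: [0.7, -0.5, -1.0]
gripper_width: 0.0095
gripper_force: 30.0
```

Call:
apply_moves([
  [0, 0, 0, 0.001, 0, 0, 0],
  [0, 0, 0, 0, 0, 0, 0],
  [0, 0, 0, 0, 0, 0, 0],
])

```text
time_s: 7.38
tcp_pos: [0.4909, -0.1343, 0.2236]
eef_rot: [-180.0, 0.0, -4.6]
contact_force: [0.2, -0.1, -2.1]
gripper_width: 0.0098
gripper_force: 30.0
```

Call:
apply_moves([
  [0, 0, 0, 0.001, 0, 0, 0],
  [0, 0, 0, 0, 0, 0, 0],
  [0, 0, 0, 0.001, 0, 0, 0],
  [0, 0, 0, 0, 0, 0, 0],
  [0, 0, 0, 0, 0, 0, 0],
])

```text
time_s: 7.8
tcp_pos: [0.4911, -0.1344, 0.2231]
eef_rot: [180.0, -0.1, -4.5]
contact_force: [-4.7, 2.2, 9.8]
gripper_width: 0.0097
gripper_force: 30.0
```

Call:
apply_moves([
  [0, 0, 0, -0.0009, 0, 0, 0],
  [0, 0, 0, 0, 0, 0, 0],
  [0.5, 0, 0, 0, 0, 0, 0],
  [0.5, 0, 0, 0, 0, 0, 0],
  [0.5, 0, 0, 0, 0, 0, 0],
  [0.5, 0, 0, 0, 0, 0, 0],
  [0.5, 0, 0, 0, 0, 0, 0],
  [0.5, 0, 0, 0, 0, 0, 0],
  [0.5, 0, 0, 0, 0, 0, 0],
  [0.5, 0, 0, 0, 0, 0, 0],
  [0.5, 0, 0, 0, 0, 0, 0],
  [0.5, 0, 0, 0, 0, 0, 0],
])

```text
time_s: 8.8
tcp_pos: [0.4909, -0.1343, 0.2225]
eef_rot: [180.0, -0.0, -4.5]
contact_force: [-0.2, 0.4, -0.2]
gripper_width: 0.0436
gripper_force: 0.0
```

Call:
apply_moves([
  [0.5, 0, 0, -0.01, 0, 0, 0],
  [0.5, 0, 0, -0.02, 0, 0, 0],
  [0.5, 0, 0, -0.02, 0, 0, 0],
  [0.5, 0, 0, -0.02, 0, 0, 0],
  [0.5, 0, 0, -0.02, 0, 0, 0],
  [0.5, 0, 0, 0, 0, 0, 0],
  [0.5, 0, 0, 0, 0, 0, 0],
  [0.5, 0, 0, 0, 0, 0, 0],
  [0.5, 0, 0, 0, 0, 0, 0],
  [0.5, 0, 0, 0, 0, 0, 0],
  [0.5, 0, 0, 0, 0, 0, 0],
  [0.5, 0, 0, 0, 0, 0, 0],
])

```text
time_s: 9.8
tcp_pos: [0.4908, -0.1344, 0.312]
eef_rot: [180.0, 0.1, -4.5]
contact_force: [0.9, 0.7, 0.3]
gripper_width: 0.0439
gripper_force: 0.0
```

```bash
python3 - <<'E'
from h import *
s=get_state();print(s["tcp_pos"],s["contact_force"])
c=capture("scene"); cv2.imwrite("pics/s5.png",cv2.resize(c["frame"][110:230,180:330,::-1],None,fx=5,fy=5,interpolation=cv2.INTER_CUBIC)); W=cloud(c)
H,S,V=cv2.split(cv2.cvtColor(c["frame"],cv2.COLOR_RGB2HSV))
q=W[(H>45)&(H<80)&(S>100)&(W[...,2]>.19)&(W[...,2]<.28)&(W[...,1]<0)&(abs(W[...,0]-.49)<.06)]; print(len(q),np.median(q,0),q.min(0),q.max(0))
E
```

```text
[ 0.490751   -0.13436037  0.31201656] [0.87975741 0.65363564 0.29094973]
155 [ 0.49182257 -0.13834738  0.22005319] [ 0.47537978 -0.14301794  0.19266896] [ 0.50668375 -0.13306725  0.24187921]
```

View pics/s5.png

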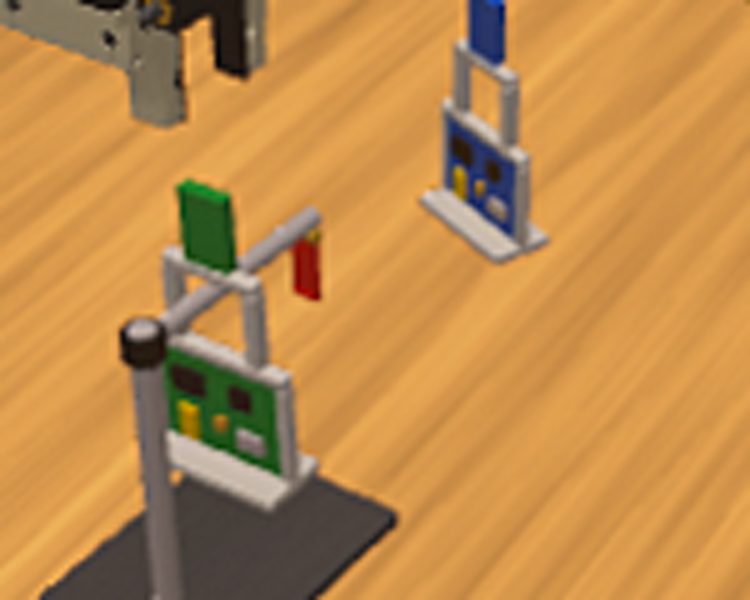

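The carrier hangs upright on the peg (tab at crop 207,225), the flap is down (307,265), and the gripper is clear. The blue carrier has not moved, so I hand in.

```bash
python3 -c "
from plant import close_job
print(close_job())"
```

```text
the job is handed in; nothing more can be done
None
```

The job is handed in at about 10 s: the green carrier hangs free and upright about 80 mm behind the peg's free end, the flap has dropped shut behind it, and the blue carrier was not touched; the hand-in gave no verdict.

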